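# Sort the returns at the gate

### The arm

A 6-joint arm with a two-finger parallel gripper is mounted at the origin on the work surface. World frame = base frame: x ahead of the robot, y to its left, z up, the work surface at z = 0. Lengths are in mm, angles in rad, forces in N, time in s.
With the tool pointing down it reaches from about 350 to 975 mm from the base axis. Payload 7.1 kg.
Tool frame: the origin (TCP) lies midway between the tips of the shut fingers; the grasp point (between the pads) lies 19 mm behind it (ctrl.grip_depth is the distance from the TCP to the grasp point, in mm); z points along the fingers, y is the line along which they close (so a half turn about z gives the same grasp; the last joint's range is limited). The gripper opens to 88 mm and grips with 3 to 60 N. Pads are 20 mm wide; open, the fingers measure 115 mm over their backs; the gripper's body (75 mm by 178 mm) begins 61 mm behind the grasp point.
Start: joints at [1.119, 0.423, 1.63, -0, 1.089, -0.019], TCP at [262.101, 567.369, 222.675] pointing down, gripper open.
Joint ranges: [-3, 3], [-0.9, 2.11], [0.09, 2.58], [-1.31, 4.45], [0.11, 2.69], [-2.54, 2.54]. Speed limits (rad/s): [2.39, 2.39, 3.01, 3.14, 3.14, 3.14].

### API

Orientations are given as a rotation vector (axis times angle).
In Python, from workcell import ctrl, cams gives the robot as it stands.
- The arm moves only by the tool move_arm, never from a script. Its argument "steps" is a list of rows, each a list of 3 entries, a list of its own where there are three numbers: the shift along the tool's x, y, z in units of 25 mm (1.0 is 25 mm), then the turn about the tool's z in units of 5 degrees (1.0 is 5 degrees), then the closure, from 0 (fully open) to 1 (shut). A call has 1 to 20 rows; each row shifts and turns the commanded pose from where the row before left it, along the tool's axes as they then stand; what a row does not reach is not made up. A row lasts 1/12 s, in which the tool goes at most 41.7 mm and 7.16 degrees, less where a joint would pass 70% of its speed; a pose out of reach is approached as far as the arm can. A call is refused whole if a number of a shift passes 1 or a number of a turn 1, either way. A call with a gripper value outside its range is refused whole. The fingers move at their own pace and stop on an object; the grip force is fixed at half the most. Time passes only in rows, so rows that do not move let the fingers close. It gives the time, the measured TCP pose, the force, the opening and the grip force at its end, in the units of the state.
- ctrl.get_obs(): the state, without advancing time (a new reading comes with each control period).
- cams.get_image(name): name is "scene" or "top" or "wrist"; returns a dict with "image" (420x560x3 uint8, red, green, blue), "camera_matrix" (3x3 intrinsics, pixels), "k1" (the pictures are not rectified: a ray, as slopes to the right and down, at radius r is drawn at 1 + k1 r^2 times it, then the intrinsics apply), "xyz" and "rotation" of the camera in the world; the wrist camera has in their place "mount" (4x4, takes a point from camera to tool coordinates, whose origin is the TCP and whose axes are the flange's). Camera axes: x right, y down, z forward; pixel columns grow to the right and rows downward; lengths in mm; the calibration is good to about 2 mm. A picture is of the moment at which its call begins: read the wrist's pose just before it. There is no depth.
- ctrl.close_job(): hands the job in; it is judged then, once.
Trained networks look in the newest picture that a camera, given by its name, has taken for a name from the list of things; names that differ only in an ending like _2 or _b are one class to them, and where a whole thing is asked for, a point or a joint stands for the part that bears it (a point fixed in the world has none). Each returns a list of dicts, best first, with "p" (0 to 1); they miss things now and then, are a little off and sometimes report something else, mostly with a low value. They report only what shows in the picture. A call takes as long as a camera call. They do not tell look-alikes from the thing itself.
- cams.boxes_of(camera, thing): "rect" ([centre column, centre row, width, height] in pixels, round what is visible of it).
- cams.cut_out(camera, thing): "pixels" (420x560 bool, what is visible of it) and "rect" ([centre column, centre row, width, height] in pixels, round what is visible of it).
The state is a dict: "t": time; "qpos": joint angles; "qvel": joint speeds; "joint_torque": joint torques, N m; "ee_pos": TCP position; "orientation": TCP orientation; "ft_force": force on the tool from outside, world axes, zero at the start; "moment": the same for the moment, N m; "width": finger opening in mm; "grasp_force": force on a finger pad.
Only numpy, scipy, OpenCV 4.12 (cv2) and the standard library are available. Lean on these libraries where they do the work, as an engineer would, in place of code of your own. Each camera call takes 0.05 s, during which the arm holds its last target. There are 200 camera calls.

### The job

Sort the returns on the gate bench: stand the two whole silver cans upright in the two-bay tray, one in each bay, lay the flattened green can flat in the round pan, stand the glass jar in the square box, and lay the blue scoop flat along the long undivided tray, wholly inside it. The jar is glass: never let it tip over.

Things in the scene. Friction and masses are not known exactly. Their poses are not given: they have to be found in the camera images.
- can_a: Empty silver drinks can, standing upright: 53 mm diameter, 90 mm tall, about 30 g (varies). Origin: centre of its underside; z up. Same as can_b.
- can_b: Second empty silver drinks can, standing upright: 53 mm diameter, 90 mm tall, about 30 g (varies). Origin: centre of its underside; z up. Same as can_a.
- flat_can: Green can stamped flat end-on into a low round puck: 58 mm diameter, 24 mm thick, lying flat with its pull-tab end up, about 30 g. Origin: centre of its underside; z up.
- jar: Empty clear glass jar with a metal screw lid, standing upright: body 58 mm diameter up to 60 mm height, then a shoulder, lid 52 mm diameter from 68 to 85 mm height; about 170 g. Origin: centre of its underside; z up.
- scoop: Blue plastic scoop lying on its flat bottom, 130 mm long (x), 54 wide, 36 high. Origin: underside level, mid-length, mid-width. Open bowl from x = 0 (its back wall) to +65 mm; straight handle from x = 0 to -65 mm, 16 mm wide (y), underside 22 mm and top 36 mm above the origin. Balances at about x = +18 mm; about 40 g.
- can_tray: Fixed plywood tray with two square bays side by side, 90 mm (x) by 175 mm (y) outside, rim 22 mm high, floor 5 mm thick, walls and divider 5 mm. Each bay is 80 x 80 mm inside; bay centres at y = +42.5 and -42.5 mm. Origin: centre of its underside; z up.
- round_pan: Fixed round shallow steel pan, 92 mm outer and 84 mm inner diameter, rim 13 mm high, floor 5 mm thick. Origin: centre of its underside; z up.
- square_box: Fixed square wooden box without a lid, 96 x 96 mm outside, 86 x 86 mm inside, rim 30 mm high, floor 5 mm thick. Origin: centre of its underside; z up.
- long_tray: Fixed undivided grey plastic tray, 90 mm (x) by 166 mm (y, the long way) outside, 80 x 156 mm inside, rim 18 mm high, floor 5 mm thick. Origin: centre of its underside; z up.
There are look-alikes about, which are no part of the job. What is shaped like the jar but brown or purple is not meant. There is more than one size of the scoop; the job needs the middle-sized.

How it is judged:
By the outcome, as a careful person would: the job done as asked, in the order asked, and still so for the second after the job is handed in, with the robot touching nothing.
It also fails if it takes over 128 s, if anything falls off the work surface, if the arm or the gripper's body presses on something with over 40 N, if the wrist force passes 120 N, or if a joint passes its speed limit or range.

## Working session

There is one attempt and no reset: what is moved stays moved. The work goes in short steps, Python scripts to look and compute and a tool call to move; the robot and the scene stay as the last step left them, time stands still between calls to the robot, and variables do not carry over. Pictures are saved under pics/ and viewed, at most 14 in all, crops included, and the job is handed in when it is done.

Besides the shell and the picture viewer there is one more tool, called after "Call:" by a JSON object that holds its "method" and its "body". move_arm: Moves the arm, as the interface text tells. Its arguments: {"type":"object","properties":{"steps":{"type":"array"}},"required":["steps"]}

```bash
ls; mkdir -p pics; python3 - <<'E'
from workcell import ctrl,cams
import cv2,numpy as np
o=ctrl.get_obs();print({k:np.round(v,3) for k,v in o.items()})
for n in("top","scene"):
    d=cams.get_image(n);cv2.imwrite(f"pics/{n}0.png",d["image"][:,:,::-1]);print(n,d["camera_matrix"],d["k1"],d["xyz"],d["rotation"])
    for t in("can_a","flat_can","jar","scoop","can_tray","round_pan","square_box","long_tray"):
        print(t,[(round(b["p"],2),np.round(b["rect"]).astype(int).tolist()) for b in cams.boxes_of(n,t)])
d=cams.get_image("wrist");print(d["mount"],d["camera_matrix"],d["k1"])
E
```

```text
pics
{'t': np.float64(0.0), 'qpos': array([ 1.119,  0.424,  1.631,  0.   ,  1.089, -0.019]), 'qvel': array([-0.001,  0.002,  0.002, -0.   , -0.003, -0.   ]), 'joint_torque': array([-1.0000e-03, -5.4463e+01, -2.7366e+01,  6.4000e-02,  2.3000e-02,
       -0.0000e+00]), 'ee_pos': array([261.869, 566.879, 221.908]), 'orientation': array([-6.740e-01, -3.068e+00,  2.000e-03]), 'ft_force': array([ 0.164, -0.475, -0.441]), 'moment': array([-0.038, -0.006, -0.019]), 'grasp_force': np.float64(0.0), 'width': np.float64(88.088)}
top [[418.35984124   0.         277.44559008]
 [  0.         418.35984124 209.99427589]
 [  0.           0.           1.        ]] 0.0024485690873952207 [ 209.86201034  -13.80395578 1223.89348526] [-2.12290294  2.15874272 -0.18541946]
can_a [(0.66, [167, 210, 29, 20]), (0.57, [263, 187, 18, 27])]
flat_can [(0.57, [217, 189, 20, 23])]
jar [(0.87, [366, 210, 26, 22]), (0.79, [372, 246, 28, 24]), (0.78, [404, 192, 29, 27])]
scoop [(0.88, [317, 183, 18, 39]), (0.75, [320, 243, 21, 34]), (0.7, [164, 298, 59, 52])]
can_tray [(0.9, [306, 130, 55, 38])]
round_pan [(0.64, [379, 1
[... 484 characters left out ...]
 36]), (0.64, [140, 235, 27, 38])]
scoop [(0.83, [236, 242, 22, 38]), (0.63, [354, 167, 48, 23]), (0.63, [228, 206, 18, 15])]
can_tray [(0.79, [260, 285, 83, 44])]
round_pan []
square_box [(0.92, [355, 272, 52, 47])]
long_tray [(0.92, [419, 244, 74, 29]), (0.21, [181, 221, 20, 41])]
[[-2.94145627e-04 -9.53005936e-01 -3.02951481e-01  8.42720528e+01]
 [ 9.99999853e-01 -4.18640300e-04  3.45999655e-04 -3.38940864e-01]
 [-4.56567424e-04 -3.02951334e-01  9.53005918e-01 -1.63646966e+02]
 [ 0.00000000e+00  0.00000000e+00  0.00000000e+00  1.00000000e+00]] [[326.37990581   0.         279.32084571]
 [  0.         326.37990581 214.21106178]
 [  0.           0.           1.        ]] 0.027633622296256814
```

```bash
python3 - <<'E'
import cv2
a=cv2.imread("pics/top0.png");cv2.imwrite("pics/top0c.png",cv2.resize(a[90:350,110:450],(800,600*1020//1000),interpolation=cv2.INTER_CUBIC)[:600])
E
```

```text
(no output)
```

View pics/top0c.png

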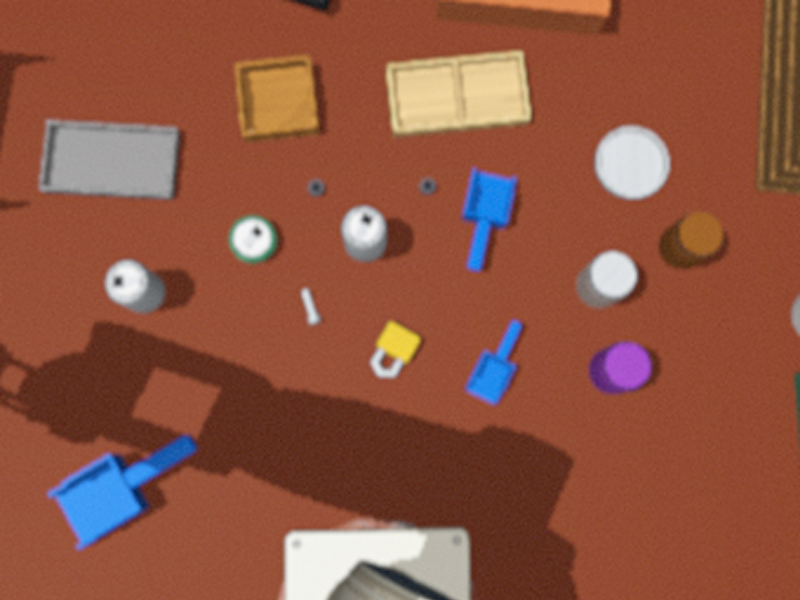

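View pics/scene0.png

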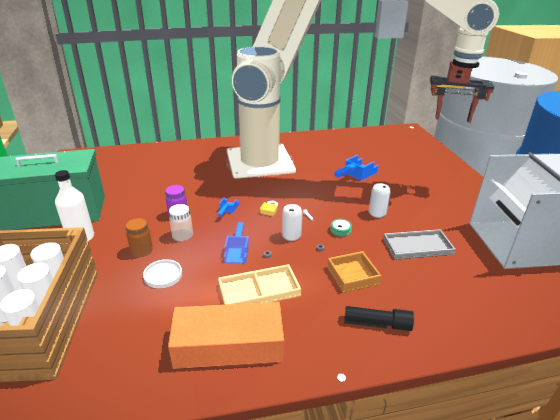

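The top crop shows, in top-image pixels:

| Class | Candidates |
|---|---|
| Silver cans | (167,210) and (263,187) |
| Green puck | (217,189) |
| Jars | Clear with metal lid (366,210), brown (404,192), purple (372,246) |
| Scoops | Long-tray-scale medium (317,183), small (320,243), large (164,298) |

I choose the clear jar and the scoop at (317,183), and will check the scoop's size by fitting a model to it.

```bash
cat > h.py <<'E'
import numpy as np,cv2
from scipy.spatial.transform import Rotation as Ro
from scipy.optimize import minimize
from workcell import ctrl,cams
def cam(n):
    o=ctrl.get_obs();d=cams.get_image(n)
    if n=="wrist":
        T=np.eye(4);T[:3,:3]=Ro.from_rotvec(o["orientation"]).as_matrix();T[:3,3]=o["ee_pos"];T=T@d["mount"];R,t=T[:3,:3],T[:3,3]
    else: R=Ro.from_rotvec(d["rotation"]).as_matrix() if np.size(d["rotation"])==3 else np.array(d["rotation"]);t=np.array(d["xyz"])
    return dict(K=np.array(d["camera_matrix"]),k1=d["k1"],R=R,t=t,im=d["image"])
def proj(c,P):
    q=(np.asarray(P)-c["t"])@c["R"];s=q[:,:2]/q[:,2:];s=s*(1+c["k1"]*(s**2).sum(1,keepdims=True))
    return s@c["K"][:2,:2].T+c["K"][:2,2]
def cyl(*zr):
    a=np.linspace(0,2*np.pi,40,endpoint=False)
    return np.concatenate([np.c_[r*np.cos(a),r*np.sin(a),0*a+z] for z,r in zr])
def box(x0,x1,y0,y1,z0,z1): return np.array([[x,y,z] for x in(x0,x1) for y in(y0,y1) for z in(z0,z1)],float)
M=dict(can_a=[cyl((0,26.5),(90,26.5))],flat_can=[cyl((0,29),(24,29))],jar=[cyl((0,29),(60,29)),cyl((60,29),(68,26),(85,26))],
 scoop=[box(0,65,-27,27,0,36),box(-65,0,-8,8,22,36)],can_tray=[box(-45,45,-87.5,87.5,0,22)],round_pan=[cyl((0,46),(13,46))],
 square_box=[box(-48,48,-48,48,0,30)],long_tray=[box(-45,45,-83,83,0,18)])
def render(c,parts,p,S=4):
    m=np.zeros((420*S,560*S),np.uint8);r=Ro.from_euler("z",p[2]).as_matrix()
    for P in parts:
        h=cv2.convexHull(((proj(c,P@r.T+[p[0],p[1],p[3] if len(p)>3 else 0])+.5)*S*16).astype(np.int32).reshape(-1,1,2));cv2.fillConvexPoly(m,h,255,shift=4)
    return cv2.resize(m,(560,420),interpolation=cv2.INTER_AREA)/255.
def ground(c,uv,z=0):
    s=(np.array(uv)-c["K"][:2,2])/c["K"][0,0];s=s/(1+c["k1"]*(s@s));v=c["R"]@np.r_[s,1];return c["t"]+v*(z-c["t"][2])/v[2]
def mask(n,thing,uv,tol=15):
    for b in cams.cut_out(n,thing):
        if np.hypot(*(np.array(b["rect"][:2])-uv))<tol: return np.array(b["pixels"])
def fit(thing,obs,p0,yaw=True,z=0):
    def f(q):
        p=[q[0],q[1],q[2]/50 if yaw else 0,z];L=0
        for c,m in obs:
            r=render(c,M[thing],p);L+=1-np.minimum(r,m).sum()/np.maximum(r,m).sum()
        return L/len(obs)
    best=None
    for y in ([p0[2]] if yaw else [0]):
        s=np.array([p0[0],p0[1],y*50][:3 if yaw else 2],float)
        o=minimize(f,s,method="Nelder-Mead",options=dict(initial_simplex=np.vstack([s]+[s+12*e for e in np.eye(len(s))]),maxiter=150,xatol=.1,fatol=1e-5))
        if best is None or o.fun<best.fun: best=o
    x=best.x;return np.round([x[0],x[1],np.degrees(x[2]/50) if yaw else 0,best.fun],2)
def go(x,y,psi,z=None):
    "prints shift (units) at current axes and after turn"
    o=ctrl.get_obs();R=Ro.from_rotvec(o["orientation"]).as_matrix();e=o["ee_pos"]
    cur=np.degrees(np.arctan2(R[1,1],R[0,1]));d=(psi-cur+90)%180-90
    # tool z is down: + turn about tool z lowers psi
    w=np.array([x,y,e[2] if z is None else z])-e
    Rn=R@Ro.from_euler("z",-d,degrees=True).as_matrix()
    print("pos",np.round(e,1),"psi",round(cur,1),"q6",round(o["qpos"][5],2),"w",round(float(o["width"]),1),"turn units",round(-d/5,2),"| before turn",np.round(R.T@w/25,2),"| after",np.round(Rn.T@w/25,2))
E
python3 - <<'E'
from h import *
ct=cam("top");cs=cam("scene")
for name,th,ut,us,y0 in [("can1","can_a",(167,210),(378,199),0),("can2","can_a",(263,187),(291,222),0),("puck","flat_can",(217,189),(342,228),0),("jar","jar",(366,210),(180,221),0),("scoop","scoop",(317,183),(236,242),0),
 ("ct","can_tray",(306,130),(260,285),0),("pan","round_pan",(379,158),(162,273),0),("box","square_box",(228,132),(355,272),0),("lt","long_tray",(157,160),(419,244),0)]:
    mt=mask("top",th,ut);ms=mask("scene",th,us)
    g=ground(ct,ut,20);yaw=th in("scoop","can_tray","square_box","long_tray")
    print(name,g[:2].round(),[ (k,fit(th,ob,[g[0],g[1],y0],yaw).tolist()) for k,ob in (("t",[(ct,mt)]),("s",[(cs,ms)]),("ts",[(ct,mt),(cs,ms)])) if all(m is not None for _,m in ob)])
E
```

```text
can1 [413. 294.] [('t', [405.27, 286.75, 0.0, 0.07]), ('s', [398.1, 289.53, 0.0, 0.11]), ('ts', [405.12, 286.23, 0.0, 0.09])]
can2 [477.  14.] [('t', [465.97, 10.22, 0.0, 0.14]), ('s', [458.75, 12.94, 0.0, 0.11]), ('ts', [465.97, 10.23, 0.0, 0.13])]
puck [473. 149.] [('t', [469.39, 150.45, 0.0, 0.1]), ('s', [460.22, 152.55, 0.0, 0.23]), ('ts', [468.8, 150.27, 0.0, 0.17])]
jar [ 404. -286.] [('t', [406.62, -285.84, 0.0, 0.08]), ('s', [399.13, -283.45, 0.0, 0.04]), ('ts', [405.2, -283.57, 0.0, 0.1])]
scoop [ 487. -145.] [('t', [480.88, -138.15, -14.77, 0.15]), ('s', [483.69, -137.88, -13.9, 0.07]), ('ts', [482.44, -138.16, -14.24, 0.12])]
ct [ 651. -118.] [('t', [657.02, -113.64, 5.1, 0.04]), ('s', [652.13, -111.82, 2.89, 0.08]), ('ts', [655.7, -112.5, 4.63, 0.08])]
pan [ 560. -333.] [('t', [563.46, -334.19, 0.0, 0.05]), ('s', [561.14, -333.76, 0.0, 0.06]), ('ts', [562.58, -334.19, 0.0, 0.06])]
box [648. 117.] [('t', [652.4, 119.71, 5.74, 0.04]), ('s', [651.45, 119.86, 5.08, 0.06]), ('ts', [651.89, 119.67, 5.6, 0.05])]
lt [564. 327.] [('t', [576.18, 332.57, -3.59, 0.03]), ('s', [575.16, 332.75, -4.65, 0.05]), ('ts', [575.88, 332.34, -4.17, 0.04])]
```

Call:
{"method": "move_arm", "body": {"steps": [[[0,0,0],1,0],[[0,0,0],1,0],[[0,0,0],1,0],[[0,0,0],1,0],[[0,0,0],1,0],[[0,0,0],1,0],[[0,0,0],1,0],[[0,0,0],1,0],[[0,0,0],1,0],[[0,0,0],1,0],[[0,0,0],1,0],[[0,0,0],1,0]]}}

```text
t: 2.95
ee_pos: [262.1, 567.4, 222.7]
orientation: [2.123, 2.315, 0.0]
ft_force: [0.6, -1.1, -0.3]
width: 87.5
grasp_force: 0.0
```

```bash
python3 -c "
from h import *
go(403,288,5,150)"
```

```text
pos [262.1 567.4 222.7] psi 5.0 q6 1.03 w 87.5 turn units -0.01 | before turn [-11.62   4.65   2.91] | after [-11.62   4.64   2.91]
```

Call:
{"method": "move_arm", "body": {"steps": [[[-1,0.4,0],0,0],[[-1,0.4,0],0,0],[[-1,0.4,0.3],0,0],[[-1,0.4,0.3],0,0],[[-1,0.4,0.3],0,0],[[-1,0.4,0.3],0,0],[[-1,0.4,0.3],0,0],[[-1,0.4,0.3],0,0],[[-1,0.4,0.3],0,0],[[-1,0.4,0.3],0,0],[[-1,0.4,0.3],0,0],[[-0.6,0.25,0.2],0,0],[[0,0,0],0,0],[[0,0,0],0,0]]}}

```text
t: 4.12
ee_pos: [404.4, 288.7, 150.1]
orientation: [-2.121, -2.318, 0.0]
ft_force: [0.1, -0.1, 0.5]
width: 87.9
grasp_force: 0.0
```

```bash
cat >> h.py <<'E'
def look(th,x,y,fn=None,yaw=None,z=0):
    c=cam("wrist");u=proj(c,[[x,y,M[th][0][:,2].mean()]])[0];res=[]
    for b in cams.cut_out("wrist",th):
        if b["p"]<.25: continue
        m=np.array(b["pixels"])
        if np.hypot(*(np.array(b["rect"][:2])-u))<90: res.append(fit(th,[(c,m)],[x,y,np.radians(yaw or 0)],yaw is not None,z).tolist()+[round(b["p"],2)])
    print(th,"expected px",u.round(),res)
    if fn: cv2.imwrite("pics/"+fn,c["im"][:,:,::-1])
    return res
E
python3 -c "
from h import *
look('can_a',403,288,'w1.png')
go(403,288,5,46)"
```

```text
can_a expected px [278. 213.] [[403.76, 290.13, 0.0, 0.12, 0.81]]
pos [404.3 289.9 150.5] psi 5.2 q6 0.51 w 88.0 turn units 0.04 | before turn [-0.07 -0.06  4.18] | after [-0.07 -0.06  4.18]
```

View pics/w1.png

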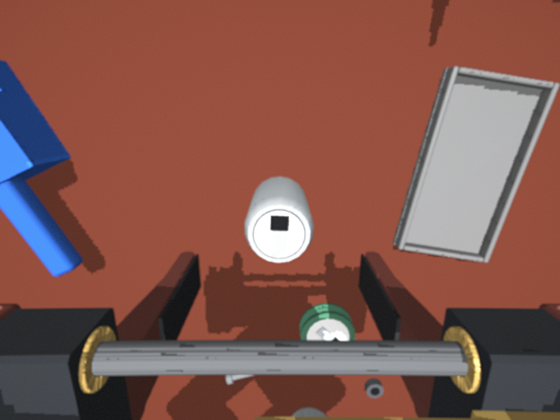

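The wrist view shows the can at (279,220), centred between the fingers (about x 278–282). The puck is at (328,330) and the long tray on the right. I'll descend and grip.

Call:
{"method": "move_arm", "body": {"steps": [[[0,0,0.9],0,0],[[0,0,0.9],0,0],[[0,0,0.9],0,0],[[0,0,0.9],0,0],[[0,0,0.56],0,0],[[0,0,0],0,0],[[0,0,0],0,1],[[0,0,0],0,1],[[0,0,0],0,1],[[0,0,0],0,1],[[0,0,0],0,1],[[0,0,0],0,1],[[0,0,0],0,1],[[0,0,-0.5],0,1],[[0,0,-0.9],0,1],[[0,0,-1],0,1],[[0,0,0],0,1]]}}

```text
t: 5.63
ee_pos: [406.2, 290.4, 109.7]
orientation: [2.118, 2.319, 0.009]
ft_force: [1.3, 0.3, 0.8]
width: 52.5
grasp_force: 30.0
```

```bash
python3 -c "
from h import *
a=np.radians(4.6);s=np.array([-np.sin(a),np.cos(a)])*42.5
for k in(1,-1): print((np.array([655,-112.7])+k*s).round(1))
x,y=np.array([655,-112.7])+s
go(x,y,5,105)"
```

```text
[651.6 -70.3]
[ 658.4 -155.1]
pos [406.2 290.4 109.7] psi 5.2 q6 0.51 w 52.5 turn units 0.04 | before turn [-15.26   8.47   0.19] | after [-15.23   8.52   0.19]
```

Call:
{"method": "move_arm", "body": {"steps": [[[-0.7,0.2,0],0,1],[[-1,0.45,0],0,1],[[-1,0.45,0],0,1],[[-1,0.45,0],0,1],[[-1,0.45,0],0,1],[[-1,0.45,0],0,1],[[-1,0.45,0],0,1],[[-1,0.45,0],0,1],[[-1,0.45,0],0,1],[[-1,0.45,0],0,1],[[-1,0.45,0],0,1],[[-1,0.45,0],0,1],[[-1,0.45,0],0,1],[[-1,0.45,0],0,1],[[-1,0.45,0],0,1],[[-1,0.45,0],0,1],[[-1,0.45,0],0,1],[[-1,0.45,0],0,1],[[-0.7,0.4,0],0,1],[[0,0,0],0,1]]}}

```text
t: 7.3
ee_pos: [653.0, -153.6, 105.6]
orientation: [2.12, 2.316, 0.001]
ft_force: [-0.0, -0.1, 0.2]
width: 52.3
grasp_force: 30.0
```

```bash
python3 -c "
from h import *
look('can_tray',655,-112.7,'w2.png',4.6)
go(658,-155,5,52)"
```

```text
can_tray expected px [287. 167.] [[654.51, -112.44, 5.04, 0.19, 0.81]]
pos [ 650.6 -150.6  105.1] psi 5.1 q6 -0.33 w 52.3 turn units 0.02 | before turn [-0.2   0.28  2.12] | after [-0.2   0.28  2.12]
```

View pics/w2.png

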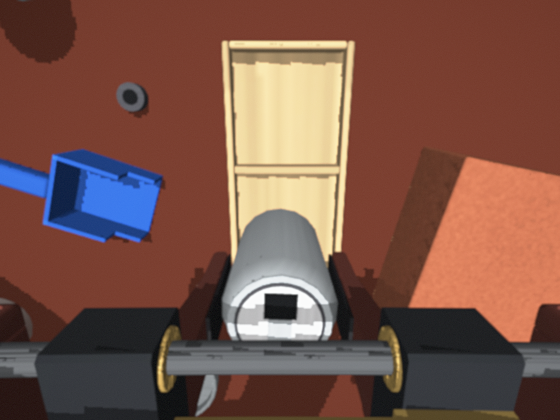

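```bash
python3 -c "
from h import *
c=cam('wrist')
for u in [(420,150),(378,310),(395,250)]: print(ground(c,u,0).round(), proj(c,[[650.6,-150.6,52]]).round())
go(656.5,-154,5,52)"
```

```text
[758. -88.   0.] [[280. 234.]]
[ 752. -239.    0.] [[280. 234.]]
[ 756. -176.    0.] [[280. 234.]]
pos [ 650.2 -149.8  105.2] psi 5.2 q6 -0.33 w 52.6 turn units 0.04 | before turn [-0.19  0.24  2.13] | after [-0.19  0.24  2.13]
```

The tray fit agrees at (654.5,−112.4) and the can hangs over the −y bay. The orange block starts at x≈755, clear of the fingers. Next: lower, release and rise.

Call:
{"method": "move_arm", "body": {"steps": [[[-0.2,0.24,0.5],0,1],[[0,0,0.7],0,1],[[0,0,0.6],0,1],[[0,0,0.3],0,1],[[0,0,0],0,1],[[0,0,0],0,1],[[0,0,0],0,0.25],[[0,0,0],0,0.25],[[0,0,0],0,0.25],[[0,0,0],0,0.25],[[0,0,-1],0,0.25],[[0,0,-1],0,0.25],[[0,0,-1],0,0],[[0,0,-1],0,0],[[0,0,0],0,0]]}}

```text
t: 8.7
ee_pos: [660.8, -155.5, 159.5]
orientation: [2.113, 2.314, 0.007]
ft_force: [1.5, 0.1, 0.8]
width: 82.2
grasp_force: 0.0
```

```bash
python3 -c "
from h import *
go(460,12,5,150)"
```

```text
pos [ 660.8 -155.5  159.5] psi 5.2 q6 -0.34 w 82.2 turn units 0.04 | before turn [ 7.4 -7.4  0.3] | after [ 7.38 -7.42  0.3 ]
```

Call:
{"method": "move_arm", "body": {"steps": [[[1,-1,0],0,0],[[1,-1,0],0,0],[[1,-1,0],0,0],[[1,-1,0],0,0],[[1,-1,0],0,0],[[1,-1,0],0,0],[[1,-1,0],0,0],[[0.3,-0.3,0],0,0],[[0,0,0],0,0],[[0,0,0],0,0],[[0,0,0],0,0]]}}

```text
t: 9.62
ee_pos: [461.1, 9.9, 154.0]
orientation: [2.118, 2.319, 0.002]
ft_force: [0.7, -0.0, 1.2]
width: 87.8
grasp_force: 0.0
```

```bash
python3 -c "
from h import *
r=look('can_a',460,12,'w3.png')
go(*r[0][:2],5,46)"
```

```text
can_a expected px [279. 209.] [[463.6, 12.55, 0.0, 0.1, 0.72]]
pos [460.9   9.7 153.8] psi 5.1 q6 -0.09 w 87.9 turn units 0.03 | before turn [0.1  0.11 4.31] | after [0.1  0.11 4.31]
```

View pics/w3.png

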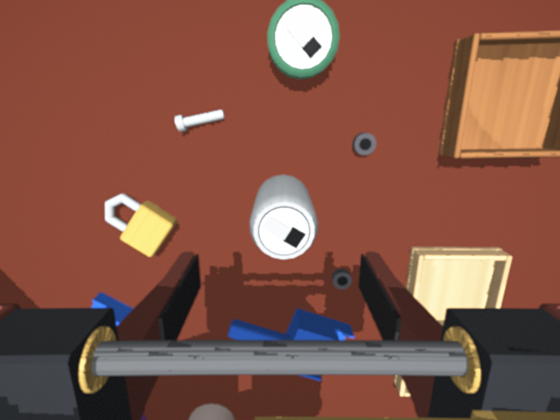

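Can_b is at (283,218), between the fingers.

Call:
{"method": "move_arm", "body": {"steps": [[[0.1,0.1,0.9],0,0],[[0,0,0.9],0,0],[[0,0,0.9],0,0],[[0,0,0.9],0,0],[[0,0,0.7],0,0],[[0,0,0],0,0],[[0,0,0],0,1],[[0,0,0],0,1],[[0,0,0],0,1],[[0,0,0],0,1],[[0,0,0],0,1],[[0,0,0],0,1],[[0,0,0],0,1],[[0,0,-0.5],0,1],[[0,0,-0.9],0,1],[[0,0,-1],0,1],[[0,0,0],0,1]]}}

```text
t: 11.13
ee_pos: [463.9, 13.2, 109.5]
orientation: [2.115, 2.317, 0.006]
ft_force: [1.7, 0.3, -0.2]
width: 52.4
grasp_force: 30.0
```

Call:
{"method": "move_arm", "body": {"steps": [[[-0.5,0.9,0],0,1],[[-0.5,0.9,0],0,1],[[-0.5,0.9,0],0,1],[[-0.5,0.9,0],0,1],[[-0.5,0.9,0],0,1],[[-0.5,0.9,0],0,1],[[-0.5,0.9,0],0,1],[[-0.4,0.8,0],0,1],[[0,0,0],0,1],[[0,0,0],0,1],[[0,0,0],0,1]]}}

```text
t: 12.05
ee_pos: [645.9, -67.5, 105.1]
orientation: [-2.117, -2.319, 0.002]
ft_force: [-0.2, -0.4, 0.6]
width: 52.3
grasp_force: 30.0
```

```bash
python3 -c "
from h import *
go(651,-70,5,52)"
```

```text
pos [645.9 -67.5 105.1] psi 5.2 q6 -0.21 w 52.3 turn units 0.04 | before turn [-0.12  0.2   2.12] | after [-0.12  0.2   2.12]
```

Call:
{"method": "move_arm", "body": {"steps": [[[-0.1,0.2,0.5],0,1],[[0,0,0.7],0,1],[[0,0,0.6],0,1],[[0,0,0.3],0,1],[[0,0,0],0,1],[[0,0,0],0,1],[[0,0,0],0,0.25],[[0,0,0],0,0.25],[[0,0,0],0,0.25],[[0,0,0],0,0.25],[[0,0,-1],0,0.25],[[0,0,-1],0,0.25],[[0,0,-1],0,0],[[0,0,-1],0,0],[[0,0,0],0,0]]}}

```text
t: 13.3
ee_pos: [655.7, -70.2, 159.3]
orientation: [2.114, 2.315, 0.008]
ft_force: [1.1, -0.3, 0.2]
width: 82.3
grasp_force: 0.0
```

Call:
{"method": "move_arm", "body": {"steps": [[[1,-0.7,0],0,0],[[1,-0.7,0],0,0],[[1,-0.7,0],0,0],[[1,-0.7,0],0,0],[[1,-0.7,0],0,0],[[1,-0.7,0],0,0],[[1,-0.7,0],0,0],[[1,-0.7,0],0,0],[[1,-0.7,0],0,0],[[0.5,-0.4,0],0,0],[[0,0,0],0,0],[[0,0,0],0,0],[[0,0,0],0,0]]}}

```text
t: 14.38
ee_pos: [464.8, 151.2, 153.7]
orientation: [2.118, 2.32, 0.001]
ft_force: [0.7, 0.3, 0.8]
width: 87.9
grasp_force: 0.0
```

```bash
python3 - <<'E'
from h import *
go(463,152,5,60)
r=look('flat_can',463,152,'w4.png')
if r: go(*r[0][:2],5,11)
cs=cam("scene");cv2.imwrite("pics/s1.png",cs["im"][:,:,::-1])
E
```

```text
pos [464.8 151.2 153.7] psi 5.2 q6 0.2 w 87.9 turn units 0.04 | before turn [ 0.04 -0.07  3.75] | after [ 0.04 -0.07  3.75]
flat_can expected px [278. 200.] [[467.35, 149.82, 0.0, 0.05, 0.61]]
pos [465.  150.9 153.7] psi 5.1 q6 0.2 w 88.0 turn units 0.03 | before turn [-0.05  0.09  5.71] | after [-0.05  0.09  5.71]
```

View pics/w4.png

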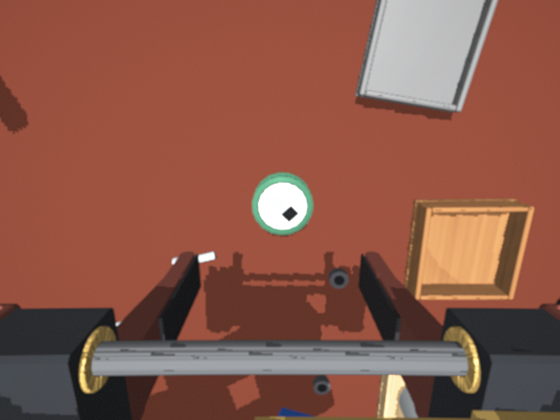

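View pics/s1.png

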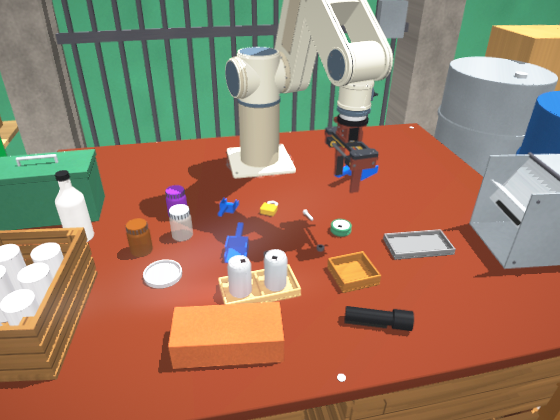

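Both cans stand in their bays (scene (240,277) and (276,270)). The puck is at (283,205), just about centred. I'll pick it up.

Call:
{"method": "move_arm", "body": {"steps": [[[0,0.1,1],0,0],[[0,0,1],0,0],[[0,0,1],0,0],[[0,0,1],0,0],[[0,0,1],0,0],[[0,0,0.7],0,0],[[0,0,0],0,0],[[0,0,0],0,1],[[0,0,0],0,1],[[0,0,0],0,1],[[0,0,0],0,1],[[0,0,0],0,1],[[0,0,0],0,1],[[0,0,0],0,1],[[0,0,-0.6],0,1],[[0,0,-1],0,1],[[0,0,-1],0,1],[[0,0,-1],0,1],[[0,0,-0.4],0,1],[[0,0,0],0,1]]}}

```text
t: 16.2
ee_pos: [468.2, 152.2, 113.5]
orientation: [2.116, 2.318, 0.007]
ft_force: [0.2, 0.0, -0.9]
width: 57.1
grasp_force: 30.0
```

Call:
{"method": "move_arm", "body": {"steps": [[[-0.6,0.1,0],0,1],[[-1,0.1,0],0,1],[[-1,0.1,0],0,1],[[-1,0.1,0],0,1],[[-1,0.1,0],0,1],[[-1,0.1,0],0,1],[[-1,0.1,0],0,1],[[-1,0.1,0],0,1],[[-1,0.1,0],0,1],[[-1,0.1,0],0,1],[[-1,0.1,0],0,1],[[-1,0.1,0],0,1],[[-1,0.1,0],0,1],[[-1,0.1,0],0,1],[[-1,0.1,0],0,1],[[-1,0.1,0],0,1],[[-1,0.1,0],0,1],[[-1,0.1,0],0,1],[[-1,0.1,0],0,1],[[-1,0.1,0],0,1]]}}

```text
t: 17.87
ee_pos: [560.1, -332.5, 108.9]
orientation: [-2.117, -2.318, 0.001]
ft_force: [0.1, -0.3, 0.4]
width: 57.6
grasp_force: 30.0
```

Call:
{"method": "move_arm", "body": {"steps": [[[0,0,0],0,1],[[0,0,0],0,1],[[0,0,0],0,1]]}}

```text
t: 18.12
ee_pos: [559.8, -330.8, 109.4]
orientation: [-2.117, -2.318, 0.001]
ft_force: [0.2, 0.8, -0.5]
width: 57.0
grasp_force: 30.0
```

```bash
python3 - <<'E'
from h import *
go(562,-334,5,17)
r=look('round_pan',562,-334,'w5.png')
E
```

```text
pos [ 559.8 -330.8  109.4] psi 5.2 q6 -0.64 w 57.0 turn units 0.04 | before turn [-0.14  0.09  3.7 ] | after [-0.14  0.09  3.7 ]
round_pan expected px [283. 217.] [[560.62, -333.94, 0.0, 0.37, 0.84]]
```

View pics/w5.png

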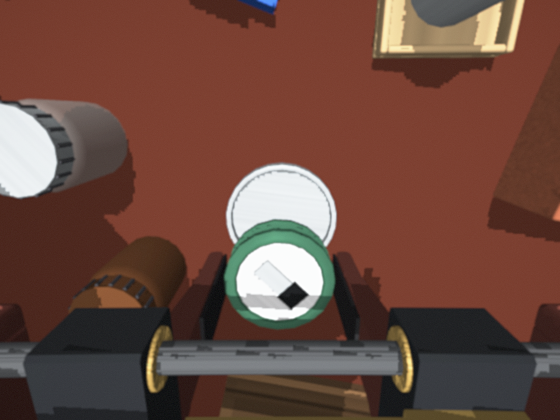

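Pan centre is at pixel (281,214), with the puck directly in line below it in the view. I'll lower it and release.

Call:
{"method": "move_arm", "body": {"steps": [[[-0.1,0.06,0.7],0,1],[[0,0,1],0,1],[[0,0,1],0,1],[[0,0,0.7],0,1],[[0,0,0.3],0,1],[[0,0,0],0,1],[[0,0,0],0,1],[[0,0,0],0,0.1],[[0,0,0],0,0.1],[[0,0,0],0,0.1],[[0,0,0],0,0.1],[[0,0,-0.6],0,0],[[0,0,-1],0,0],[[0,0,-1],0,0],[[0,0,-1],0,0],[[0,0,-1],0,0],[[0,0,-1],0,0],[[0,0,0],0,0]]}}

```text
t: 19.72
ee_pos: [565.4, -335.9, 165.6]
orientation: [2.112, 2.313, 0.003]
ft_force: [0.8, 0.5, 0.5]
width: 87.8
grasp_force: 0.0
```

```bash
python3 - <<'E'
from h import *
r=look('flat_can',561,-334,None,None,5)
c=cam("top")
for b in cams.cut_out("top","jar"):
    g=ground(c,b["rect"][:2],40)
    print(np.round(b["rect"]),fit("jar",[(c,np.array(b["pixels"]))],[g[0],g[1],0],False))
go(402,-284,5,160)
E
```

```text
flat_can expected px [275. 195.] [[562.79, -335.76, 0.0, 0.04, 0.88]]
pos [ 562.  -333.8  158.4] psi 5.2 q6 -0.64 w 87.4 turn units 0.04 | before turn [ 2.56 -6.19 -0.06] | after [ 2.54 -6.2  -0.06]
```

Call:
{"method": "move_arm", "body": {"steps": [[[0.4,-0.9,0],0,0],[[0.4,-0.9,0],0,0],[[0.4,-0.9,0],0,0],[[0.4,-0.9,0],0,0],[[0.4,-0.9,0],0,0],[[0.4,-0.9,0],0,0],[[0.15,-0.8,0],0,0],[[0,0,0],0,0],[[0,0,0],0,0],[[0,0,0],0,0]]}}

```text
t: 20.75
ee_pos: [403.2, -285.1, 158.4]
orientation: [2.119, 2.319, 0.0]
ft_force: [0.2, 0.1, 0.8]
width: 87.7
grasp_force: 0.0
```

```bash
python3 - <<'E'
from h import *
go(402,-284,5,160)
r=look('jar',402,-284,'w6.png')
c=cam("wrist")
for b in cams.cut_out("wrist","jar"):
    u=b["rect"];g=ground(c,u[:2],45)
    print(round(b["p"],2),np.round(u),fit("jar",[(c,np.array(b["pixels"]))],[g[0],g[1],0],False))
E
```

```text
pos [ 403.2 -285.1  158.4] psi 5.2 q6 -0.73 w 87.7 turn units 0.04 | before turn [ 0.05 -0.04 -0.06] | after [ 0.05 -0.04 -0.06]
jar expected px [279. 204.] [[403.06, -284.73, 0.0, 0.02, 0.9]]
0.82 [322. 304.  68.  66.] [ 4.4805e+02 -3.8117e+02  0.0000e+00  3.1000e-01]
0.68 [152. 213. 101.  86.] [ 2.9464e+02 -2.9511e+02  0.0000e+00  2.0000e-02]
0.62 [279. 214.  71.  88.] [ 4.0315e+02 -2.8460e+02  0.0000e+00  2.0000e-02]
```

View pics/w6.png

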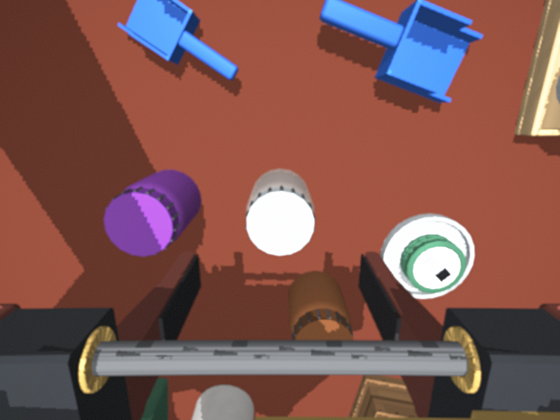

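The clear jar is at (280,215), centred at world (403,−285). The purple jar's edge is about 20 mm clear of the open finger, and the brown one lies off to the side. The puck lies in the pan. I'll grip the jar by its body.

Call:
{"method": "move_arm", "body": {"steps": [[[0,0,0.7],0,0],[[0,0,0.9],0,0],[[0,0,0.9],0,0],[[0,0,0.9],0,0],[[0,0,0.9],0,0],[[0,0,0.6],0,0],[[0,0,0.2],0,0],[[0,0,0],0,0],[[0,0,0],0,1],[[0,0,0],0,1],[[0,0,0],0,1],[[0,0,0],0,1],[[0,0,0],0,1],[[0,0,0],0,1],[[0,0,0],0,1],[[0,0,0],0,1],[[0,0,-0.3],0,1],[[0,0,-0.4],0,1]]}}

```text
t: 22.45
ee_pos: [401.8, -284.2, 48.7]
orientation: [-2.117, -2.319, 0.0]
ft_force: [-0.6, 0.5, -1.1]
width: 57.6
grasp_force: 30.0
```

Call:
{"method": "move_arm", "body": {"steps": [[[0,0,-0.6],0,1],[[0,0,-0.7],0,1],[[0,0,-0.7],0,1],[[0,0,-0.5],0,1],[[0.3,0.2,-0.2],0,1],[[0.6,0.45,0],0,1],[[0.8,0.6,0],0,1],[[0.9,0.7,0],0,1],[[0.9,0.7,0],0,1],[[0.9,0.7,0],0,1],[[0.9,0.7,0],0,1],[[0.9,0.7,0],0,1],[[0.9,0.7,0],0,1],[[0.9,0.7,0],0,1],[[0.9,0.7,0],0,1],[[0.9,0.7,0],0,1],[[0.9,0.7,0],0,1],[[0.9,0.6,0],0,1],[[0.9,0.6,0],0,1],[[0.9,0.6,0],0,1]]}}

```text
t: 24.12
ee_pos: [622.1, 73.8, 116.0]
orientation: [-2.118, -2.32, 0.001]
ft_force: [0.6, -0.0, -0.1]
width: 57.3
grasp_force: 30.0
```

Call:
{"method": "move_arm", "body": {"steps": [[[0.9,0.6,0],0,1],[[0.6,0.4,0],0,1],[[0.3,0.2,0],0,1],[[0,0,0],0,1],[[0,0,0],0,1],[[0,0,0],0,1]]}}

```text
t: 24.62
ee_pos: [647.1, 118.4, 115.9]
orientation: [-2.118, -2.319, 0.002]
ft_force: [0.1, -0.6, -1.8]
width: 57.5
grasp_force: 30.0
```

```bash
python3 - <<'E'
from h import *
go(652,119.7,5,36.5)
look('square_box',652,119.7,'w7.png',5.6)
E
```

```text
pos [647.1 118.4 115.9] psi 5.2 q6 0.07 w 57.5 turn units 0.03 | before turn [0.03 0.2  3.18] | after [0.04 0.2  3.18]
square_box expected px [286. 213.] [[650.27, 119.43, 5.66, 0.43, 0.79]]
```

View pics/w7.png

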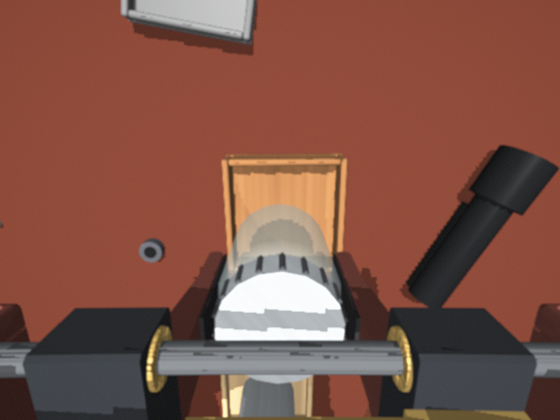

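The box spans columns 225–345 and the jar at 280 is about 4 mm short in +x, which agrees with the fit. I'll correct that and lower gently.

Call:
{"method": "move_arm", "body": {"steps": [[[0.02,0.17,0.3],0,1],[[0,0,0.6],0,1],[[0,0,0.6],0,1],[[0,0,0.6],0,1],[[0,0,0.5],0,1],[[0,0,0.3],0,1],[[0,0,0.15],0,1],[[0,0,0.1],0,1],[[0,0,0],0,1],[[0,0,0],0,1],[[0,0,0],0,1]]}}

```text
t: 25.63
ee_pos: [652.8, 120.3, 37.9]
orientation: [2.118, 2.32, 0.001]
ft_force: [-0.2, 0.0, -1.0]
width: 57.7
grasp_force: 30.0
```

Call:
{"method": "move_arm", "body": {"steps": [[[0,0,0],0,0.1],[[0,0,0],0,0.1],[[0,0,0],0,0.1],[[0,0,0],0,0.1],[[0,0,0],0,0.1],[[0,0,-0.3],0,0.1],[[0,0,-0.6],0,0],[[0,0,-1],0,0],[[0,0,-1],0,0],[[0,0,-1],0,0],[[0,0,-1],0,0],[[0,0,0],0,0],[[0,0,0],0,0]]}}

```text
t: 26.72
ee_pos: [653.6, 120.4, 163.1]
orientation: [2.116, 2.318, 0.006]
ft_force: [0.2, 0.0, -0.1]
width: 87.7
grasp_force: 0.0
```

```bash
python3 - <<'E'
from h import *
look('jar',651,119.7,None,None,5)
# scoop grasp: handle x=-15, psi = scoop yaw -14+90
a=np.radians(-14.2);g=np.array([483,-138])-15*np.array([np.cos(a),np.sin(a)]);print(g)
go(*g,76,120)
E
```

```text
jar expected px [276. 204.] [[652.36, 120.37, 0.0, 0.02, 0.6]]
[ 468.45831975 -134.32038921]
pos [651.8 120.1 160. ] psi 5.2 q6 0.07 w 87.8 turn units -14.16 | before turn [-9.47 -8.23  1.6 ] | after [  4.65 -11.65   1.6 ]
```

Call:
{"method": "move_arm", "body": {"steps": [[[-1,-0.85,0],0,0],[[-1,-0.85,0],0,0],[[-1,-0.85,0],0,0],[[-1,-0.85,0],0,0],[[-1,-0.85,0],0,0],[[-1,-0.85,0],0,0],[[-1,-0.85,0],0,0],[[-1,-0.85,0],0,0],[[-1,-0.85,0],0,0],[[-0.5,-0.6,0],0,0]]}}

```text
t: 27.65
ee_pos: [465.8, -136.7, 158.8]
orientation: [-2.118, -2.317, 0.003]
ft_force: [0.6, -0.8, 0.2]
width: 87.3
grasp_force: 0.0
```

Call:
{"method": "move_arm", "body": {"steps": [[[0,0,0],-1,0],[[0,0,0],-1,0],[[0,0,0],-1,0],[[0,0,0],-1,0],[[0,0,0],-1,0],[[0,0,0],-1,0],[[0,0,0],-1,0],[[0,0,0],-1,0],[[0,0,0],-1,0],[[0,0,0],-1,0],[[0,0,0],-1,0],[[0,0,0],-1,0],[[0,0,0],-1,0],[[0,0,0],-1,0],[[0,0,0],-0.2,0],[[0,0,0],0,0],[[0,0,0],0,0]]}}

```text
t: 29.07
ee_pos: [467.9, -134.9, 159.3]
orientation: [-0.381, -3.117, -0.0]
ft_force: [0.7, 0.3, -0.0]
width: 88.1
grasp_force: 0.0
```

```bash
python3 - <<'E'
from h import *
r=look('scoop',483,-138,'w8.png',-14.2)
q=r[0];a=np.radians(q[2]);g=np.array(q[:2])-17*np.array([np.cos(a),np.sin(a)]);print(g)
go(*g,q[2]+90,13)
E
```

```text
scoop expected px [280. 217.] [[481.43, -139.21, -13.94, 0.18, 0.8]]
[ 464.93067492 -135.11460358]
pos [ 468.2 -135.   159.6] psi 76.1 q6 -1.63 w 88.1 turn units 0.01 | before turn [ 0.12 -0.04  5.86] | after [ 0.12 -0.04  5.86]
```

View pics/w8.png

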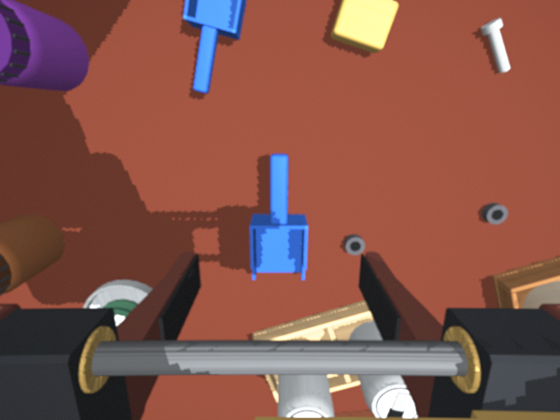

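```bash
python3 - <<'E'
from h import *
c=cam("wrist")
for u,z in [((279,155),36),((279,217),36),((253,276),5),((305,276),5),((354,245),5)]: print(u,ground(c,u,z).round(1))
e=ctrl.get_obs()["ee_pos"];print(proj(c,[[e[0],e[1],z] for z in(29,36)]).round(1))
E
```

```text
(279, 155) [ 422.2 -124.    36. ]
(279, 217) [ 477.4 -137.7   36. ]
(253, 276) [ 545.9 -183.8    5. ]
(305, 276) [ 559.6 -128.9    5. ]
(354, 245) [536.4 -70.9   5. ]
[[279.4 205. ]
 [279.4 207.1]]
```

The scoop's handle runs along column 279 between the fingers (rows 155–217), with the bowl below it. Measured width is 55 mm, so it is the middle size. I'll grip the handle near the back wall.

Call:
{"method": "move_arm", "body": {"steps": [[[0.18,0,1],0,0.3],[[0,0,1],0,0.3],[[0,0,1],0,0.3],[[0,0,1],0,0.3],[[0,0,1],0,0.3],[[0,0,0.7],0,0.3],[[0,0,0.24],0,0.3],[[0,0,0],0,0.3],[[0,0,0],0,1],[[0,0,0],0,1],[[0,0,0],0,1],[[0,0,0],0,1],[[0,0,0],0,1],[[0,0,0],0,1],[[0,0,0],0,1],[[0,0,0],0,1],[[0,0,-0.6],0,1],[[0,0,-1],0,1],[[0,0,-1],0,1],[[0,0,-1],0,1]]}}

```text
t: 30.88
ee_pos: [463.5, -133.8, 102.1]
orientation: [-0.377, -3.117, -0.0]
ft_force: [0.7, -0.7, -1.1]
width: 16.1
grasp_force: 29.9
```

Call:
{"method": "move_arm", "body": {"steps": [[[0,0,-0.4],1,1],[[0,0,0],1,1],[[0,0,0],1,1],[[0,0,0],1,1],[[0,0,0],1,1],[[0,0,0],1,1],[[0,0,0],1,1],[[0,0,0],1,1],[[0,0,0],1,1],[[0,0,0],1,1],[[0,0,0],1,1],[[0,0,0],1,1],[[0,0,0],1,1],[[0,0,0],1,1],[[0,0,0],1,1],[[0,0,0],1,1],[[0,0,0],0,1],[[0,0,0],0,1]]}}

```text
t: 32.38
ee_pos: [463.9, -134.0, 111.3]
orientation: [-2.291, -2.149, 0.0]
ft_force: [0.1, 0.2, -0.1]
width: 15.7
grasp_force: 29.9
```

```bash
python3 - <<'E'
from h import *
# scoop yaw at -94.2: axis dir; TCP at local x=-20 => place origin at tray centre
a=np.radians(-94.2);g=np.array([575.8,332.5])-21*np.array([np.cos(a),np.sin(a)]);print(g)
go(*g,-4.2,110)
E
```

```text
[577.33800214 353.44360402]
pos [ 463.9 -134.   111.3] psi -3.6 q6 -0.24 w 15.7 turn units 0.11 | before turn [19.75  3.29  0.05] | after [19.78  3.1   0.05]
```

Call:
{"method": "move_arm", "body": {"steps": [[[0.6,0.1,0],0.1,1],[[1,0.16,0],0,1],[[1,0.16,0],0,1],[[1,0.16,0],0,1],[[1,0.16,0],0,1],[[1,0.16,0],0,1],[[1,0.16,0],0,1],[[1,0.16,0],0,1],[[1,0.16,0],0,1],[[1,0.16,0],0,1],[[1,0.16,0],0,1],[[1,0.16,0],0,1],[[1,0.16,0],0,1],[[1,0.16,0],0,1],[[1,0.16,0],0,1],[[1,0.16,0],0,1],[[1,0.16,0],0,1],[[1,0.16,0],0,1],[[1,0.16,0],0,1],[[1,0.16,0],0,1]]}}

```text
t: 34.05
ee_pos: [578.8, 349.9, 111.2]
orientation: [-2.3, -2.14, 0.001]
ft_force: [0.6, -0.1, -1.0]
width: 16.0
grasp_force: 29.9
```

Call:
{"method": "move_arm", "body": {"steps": [[[0.15,0,0],0,1],[[0,0,0],0,1],[[0,0,0],0,1],[[0,0,0],0,1]]}}

```text
t: 34.38
ee_pos: [578.6, 351.2, 111.0]
orientation: [-2.303, -2.137, 0.002]
ft_force: [0.2, -1.6, -0.5]
width: 15.8
grasp_force: 29.9
```

```bash
python3 - <<'E'
from h import *
go(577.3,353.4,-4.2,17)
z=ctrl.get_obs()["ee_pos"][2]-11
look('scoop',575,332,'w9.png',-94.2,z)
look('long_tray',575.8,332.5,None,-4.2)
E
```

```text
pos [578.6 351.2 111. ] psi -4.3 q6 0.6 w 15.8 turn units -0.02 | before turn [ 0.09 -0.06  3.76] | after [ 0.09 -0.05  3.76]
scoop expected px [278. 238.] [[576.38, 328.33, -94.33, 0.67, 0.69]]
long_tray expected px [278. 234.] [[574.38, 332.72, -4.38, 0.38, 0.87]]
```

View pics/w9.png

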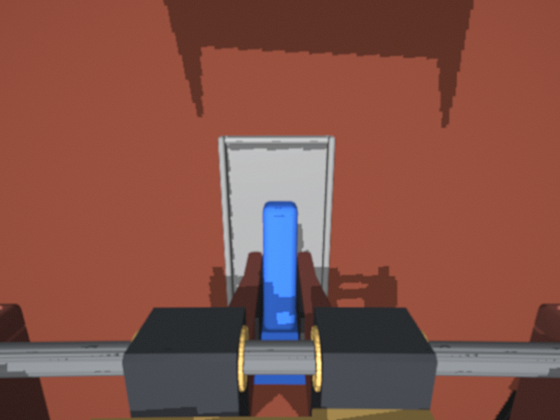

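```bash
python3 - <<'E'
from h import *
c=cam("wrist");print(ground(c,(280,203),133), ground(c,(277,138),18),ground(c,(220,140),18),ground(c,(333,138),18))
E
```

```text
[582.28056532 395.27229091 133.        ] [581.62066147 414.9541495   18.        ] [537.76585041 416.73995777  18.        ] [624.50416444 411.64397583  18.        ]
```

The handle tip is at y≈395 and the tray's far edge at 415. The scoop is therefore about 2 mm short of centred and clear at both ends. I'll lower and release it.

Call:
{"method": "move_arm", "body": {"steps": [[[0.08,-0.05,0.6],0,1],[[0,0,0.9],0,1],[[0,0,0.9],0,1],[[0,0,0.7],0,1],[[0,0,0.4],0,1],[[0,0,0.25],0,1],[[0,0,0],0,1],[[0,0,0],0,1],[[0,0,0],0,0.65],[[0,0,0],0,0.65],[[0,0,0],0,0.65],[[0,0,0],0,0.65],[[0,0,-0.5],0,0.65],[[0,0,-1],0,0.65],[[0,0,-1],0,0.65],[[0,0,-1],0,0.65],[[0,0,-1],0,0.65],[[0,0,-1],0,0.65]]}}

```text
t: 36.13
ee_pos: [578.1, 354.6, 157.6]
orientation: [2.303, 2.136, 0.001]
ft_force: [-0.1, 0.1, 0.3]
width: 30.4
grasp_force: 0.0
```

Call:
{"method": "move_arm", "body": {"steps": [[[-0.4,-0.8,-0.5],0,0.5],[[-0.4,-1,-0.5],0,0.5],[[-0.4,-1,-0.5],0,0.5],[[-0.4,-1,0],0,0.5],[[-0.4,-1,0],0,0.5],[[0,-0.4,0],0,0.5],[[0,0,0],0,0.5],[[0,0,0],0,0.5],[[0,0,0],0,0.5]]}}

```text
t: 36.88
ee_pos: [446.2, 315.3, 193.3]
orientation: [2.303, 2.136, 0.003]
ft_force: [0.1, -0.6, -0.5]
width: 44.1
grasp_force: 0.0
```

```bash
python3 - <<'E'
from h import *
for n in("scene","top"):
    c=cam(n);im=c["im"][:,:,::-1]
    if n=="scene":
        cv2.imwrite("pics/f_s.png",cv2.resize(im[190:330,120:470],(800,320),interpolation=cv2.INTER_CUBIC))
        obs=mask("scene","scoop",(419,240),25)
        if obs is not None: print(fit("scoop",[(c,obs)],[576,332,np.radians(-94)],True,5))
    else: cv2.imwrite("pics/f_t.png",cv2.resize(im[90:350,110:450],(785,600),interpolation=cv2.INTER_CUBIC))
E
```

```text
[ 5.7519e+02  3.3586e+02 -9.4480e+01  1.2000e-01]
```

View pics/f_s.png

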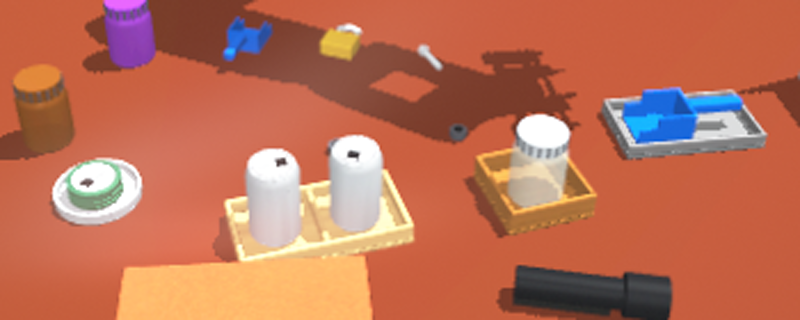

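View pics/f_t.png

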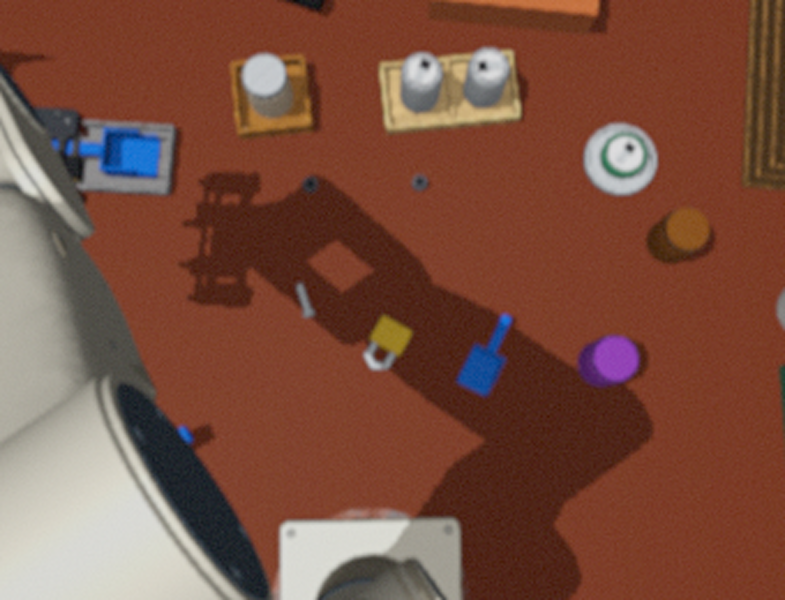

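The scene view shows both cans upright in their bays (273,195; 355,183). The puck is flat in the pan (97,185), the jar stands in the box (540,160), and the scoop lies inside the grey tray (685,112). The arm is clear of everything.

```bash
python3 -c "
from workcell import ctrl
print(ctrl.close_job())"
```

```text
the job is handed in; nothing more can be done
None
```

The job is handed in: all five things were placed in the order asked in about 37 s, the jar stayed upright throughout, and the last pictures showed everything in its place; no verdict came back.

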